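# Clear the bay, draw the rolling pin out from under the spice deck

## Robot

A 6-joint arm with a two-finger parallel gripper is mounted at the origin on a cart in front of the work surface, level with it; the furniture and walls round the work are solid. World frame = base frame: x ahead of the robot, y to its left, z up, the work surface at z = 0. Lengths are in mm, angles in rad, forces in N, time in s.
With the tool pointing down it reaches from about 400 to 825 mm from the base axis. Payload 7 kg.
Tool frame: the origin (TCP) lies on the centre line of the jaws, within the pads' length; the fingertips stand 11 mm ahead of it and the grasp point (between the pads) lies 8 mm behind it; z points along the fingers, y is the line along which they close (so a half turn about z gives the same grasp; the last joint's range is limited). The gripper opens to 85 mm and grips with 20 to 120 N. Pads are 22 mm wide; open, the fingers measure 114 mm over their backs; the gripper's body (76 mm by 85 mm) begins 54 mm behind the grasp point. The pads swing forward as they close: fully open they stand 13 mm farther back than shut.
Start: joints at [1.476, 0.359, 0.012, 0, -1.224, -0.288], TCP at [252.132, 626.119, 242.302] pointing down, gripper open.
Joint ranges: [-3.07, 3.07], [-1.43, 2.12], [-1.02, 1.25], [-3.03, 1.67], [-3.05, -0], [-3.03, 3.03]. Speed limits (rad/s): [2.39, 2.39, 3.01, 3.14, 3.14, 3.14].

## Interface

Orientations are given as a unit quaternion [w, x, y, z].
In Python, from bench import r gives the robot as it stands. The module is installed in compiled form; this text tells all that it offers.
- The arm moves only by the shell command python3 -m crank 'ROWS' [FORCE]. ROWS is a JSON object of lists of equal length, an entry for each row: "grip": the opening, from 0 (shut) to 1 (fully open); "translation": the shift along the tool's x, y, z as a fraction of full scale, a list of three; "turn": the turn, a rotation vector about the tool's x, y, z as a fraction of full scale, a list of three. A call has 1 to 12 rows; each row is the pose to reach, as a shift and turn from the pose commanded when the call began, along the tool's axes at that moment; what a row does not reach only later rows make up. Full scale, the value 1, is 1000 mm for a shift and 45 degrees for a turn. A row lasts 1/8 s, in which the tool goes at most 62.5 mm and 10.7 degrees, less where a joint would pass 70% of its speed; a pose out of reach is approached as far as the arm can. A call with a number of a shift or a turn outside -1 to 1 is refused whole. A call with a gripper value outside its range is refused whole. The fingers move at their own pace and stop on an object; FORCE is the grip in N (left out, the last holds). Time passes only in rows, so rows that repeat a pose let the fingers close. It gives the time, the measured TCP pose, the force, the opening and the grip force at its end, in the units of the state.
- r.observe(): the state, without advancing time (a new reading comes with each control period).
- r.get_image(name): name is "side" or "top"; returns a dict with "img" (400x640x3 uint8, blue, green, red), "range_z" (400x640 float32, mm along the optical axis (not along the pixel's ray), 0 where there is no reading), "fovy" (degrees; the focal length in pixels is half the picture's height over the tangent of half this angle, whatever the lens; pixels are square), "cx", "cy" (the principal point, pixels), "xyz" and "rotation" of the camera in the world. Camera axes: x right, y down, z forward; pixel columns grow to the right and rows downward; lengths in mm; the calibration is good to about 2 mm. A picture is of the moment at which its call begins.
- r.sign_off(): hands the job in; it is judged then, once.
Trained networks look in a picture, given as the dict that the camera call returned (one of the last four; its "shot" number tells which), for a name from the list of things; names that differ only in an ending like _2 or _b are one class to them, and where a whole thing is asked for, a point or a joint stands for the part that bears it (a point fixed in the world has none). Each returns a list of dicts, best first, with "p" (0 to 1); they miss things now and then, are a little off and sometimes report something else, mostly with a low value. They report only what shows in the picture. A call takes as long as a camera call.
- r.outline_of(picture, name): "region" (400x640 bool, what is visible of it) and "at" ([column, row] in pixels, amid what is visible of it).
The state is a dict: "time_s": time; "joints": joint angles; "qd": joint speeds; "joint_efforts": joint torques, N m; "ee_pos": TCP position; "ee_rot": TCP orientation; "wrist_force": force on the tool from outside, world axes, zero at the start; "moment": the same for the moment, N m; "opening": opening from 0.0 (shut) to 1.0 (fully open); "gripper_force": force on a finger pad.
Only numpy, scipy, OpenCV 4.12 (cv2) and the standard library are available. Lean on these libraries where they do the work, as an engineer would, in place of code of your own. Each camera call takes 0.05 s, during which the arm holds its last target. There are 200 camera calls.

## Task

A spare spice jar was left standing in the open bay of the wooden baking caddy, in the way of the rolling pin: first put it upright and fully down into the one empty pocket of the caddy's spice deck, without disturbing the other jars. Then take the rolling pin, which is longer than the bay and lies half under the deck, and bring it out by tilting it up over the bay's end board, without forcing it against the caddy. Finish while still holding the pin in the gripper, motionless and touching nothing else, its whole length at least 6 cm above the end board; leave the mug, tin and shaker where they are.

Things in the scene. Friction and masses are not known exactly. Their poses are not given: they have to be found in the camera images.
- caddy: Fixed wooden caddy, 140 (x) x 392 (y) x 101 mm high, no lid; origin at the centre of its underside on the worktop, y along its length, z up. Walls 10 mm thick, inside 120 mm wide (x -60 to 60) and y -186 to 186 mm, floor top at z 8 mm. The +y half is the open bay, the -y half lies under the spice deck and is open to the bay
- deck_edge (a point): Middle of the lower edge of the spice deck where the bay begins, at (0, 0, 85) mm in the caddy's frame. The fixed deck covers y -196 to 0 over the full width; underside z 85 mm, top z 101 mm. Above and behind hangs a wall cupboard (from x 0.62 m, underside z 0.46 m); left of the bay stands an air fryer 0.3 m high (y 0.17 to 0.42 m, front at x 0.6 m, its handle reaching to x 0.54 m at y 0.28)
- bay_end (a point): Top of the bay's end board, middle of its inner face, at (0, 186, 85) mm in the caddy's frame; the board is 10 mm thick (y 186 to 196) and 85 mm high. The bay (y 0 to 186) is uncovered; its side walls are scooped to z 52 mm from y 30 to 156 and ramp up to z 85 at both its ends
- pocket_1 (a point): Centre of the floor of the round deck pocket nearest the bay, at (0, -40, 89) mm in the caddy's frame. Each pocket is 50 mm in diameter, 12 mm deep, floor 89 mm above the worktop; two of the three hold a jar, one is empty, which one varies
- pocket_2 (a point): The same for the middle pocket, at (0, -98, 89) mm in the caddy's frame
- pocket_3 (a point): The same for the pocket farthest from the bay, at (0, -156, 89) mm in the caddy's frame
- spare_jar: The spare: glass spice jar, green screw cap, brown label, 46 mm diameter, 106 mm tall, about 0.11 kg; cap 45 mm diameter from 85 to 105 mm above its foot. Origin at the centre of its foot, z up. Starts upright on the bay's floor close to the end board, so its cap is 93 to 113 mm above the worktop
- jar_b: Spice jar with green cap and pale label, same size and origin as the spare, standing in a pocket of the deck
- jar_c: Spice jar with green cap and blue label, same size and origin as the spare, standing in another pocket of the deck
- rolling_pin: Wooden rolling pin, 280 mm long, about 0.28 kg; origin at its centre (of mass) on its axis, y along the axis. Barrel 36 mm diameter from y -95 to 95 mm, then each end a thin neck and a handle up to 20 mm diameter, 98 to 140 mm. Starts loose on the caddy's floor, roughly along the caddy, axis 26 mm above the worktop, +y end in the bay behind the spare jar, the rest under the deck
- pin_end_1 (a point): Tip of the pin's +y handle (the end in the bay)
- pin_end_2 (a point): Tip of the pin's -y handle (the end under the deck)
- mug: Bystander: cream mug with a green band, 83x117x94 mm, origin at the centre of its underside, to the left of the caddy
- flat_tin: Bystander: flat round food tin, 87 mm diameter, 40 mm high, origin at the centre of its underside, to the left of the caddy
- salt_shaker: Bystander: square glass shaker with a red cap, 52x52x88 mm, origin at the centre of its underside, to the right of the caddy

How it is judged:
By the outcome, as a careful person would: the job done as asked, in the order asked, and still so for the second after the job is handed in, while the arm keeps its last pose, push and grip.
It also fails if it takes over 54 s, if anything falls off the work surface, if the arm or the gripper's body presses on something with over 40 N, if the wrist force passes 120 N, or if a joint passes its speed limit or range.

## Working session

There is one attempt and no reset: what is moved stays moved. The work goes in short steps, Python scripts to look and compute and a shell command to move; the robot and the scene stay as the last step left them, time stands still between calls to the robot, and variables do not carry over. Pictures are saved under pics/ and viewed, at most 10 in all, crops included, and the job is handed in when it is done.

```bash
mkdir -p pics; cat > h.py <<'E'
import numpy as np, cv2
from bench import r
from scipy.spatial.transform import Rotation as R
def cam(p):
    f=200/np.tan(np.radians(p['fovy'])/2); M=np.array(p['rotation'],float)
    if M.size==4: M=R.from_quat(np.roll(M.ravel(),-1)).as_matrix()
    return f,M.reshape(3,3),np.array(p['xyz'],float)
def cloud(p,mask=None):
    f,M,t=cam(p); z=p['range_z']; v,u=np.nonzero((z>0) if mask is None else (mask&(z>0)))
    d=z[v,u]; P=np.c_[(u-p['cx'])/f*d,(v-p['cy'])/f*d,d]
    return P@M.T+t
def proj(p,X):
    f,M,t=cam(p); c=(np.atleast_2d(X)-t)@M
    return np.c_[c[:,0]/c[:,2]*f+p['cx'],c[:,1]/c[:,2]*f+p['cy']]
def pose(): 
    s=r.observe(); return np.array(s['ee_pos']),R.from_quat(np.roll(s['ee_rot'],-1))
def rows(P,Rt):  # target -> translation, turn
    p,q=pose(); return np.round(q.inv().apply(np.array(P)-p)/1000,4), np.round((q.inv()*Rt).as_rotvec()/(np.pi/4),4)
E
python3 - <<'E'
from h import *
print(r.observe())
for n in ['top','side']:
    p=r.get_image(n); cv2.imwrite(f'pics/{n}0.png',p['img']); print(n,p['xyz'],p['rotation'],p['fovy'],p['cx'],p['cy'])
    for o in ['caddy','spare_jar','jar_b','jar_c','rolling_pin','mug','flat_tin','salt_shaker','pocket_1']:
        for d in r.outline_of(p,o)[:4]:
            c=cloud(p,d['region']); 
            if len(c): print(o,round(d['p'],2),np.round(d['at']),len(c),np.round(np.median(c,0)),np.round(np.percentile(c,2,0)),np.round(np.percentile(c,98,0)))
E
```

```text
{'time_s': 0.0, 'joints': array([ 1.47609924e+00,  3.59362047e-01,  1.10516771e-02, -3.28124240e-04,
       -1.22408741e+00, -2.88097579e-01]), 'qd': array([-0.00120514,  0.00040539,  0.0004161 , -0.00169977, -0.00149588,
       -0.00095654]), 'joint_efforts': array([-2.19542213e-03, -5.83322024e+01,  2.93414122e+01,  6.93655953e+00,
       -6.00017229e-03, -5.36093154e-06]), 'ee_pos': array([251.98114913, 625.70562026, 241.38056722]), 'ee_rot': array([ 8.11877150e-04,  9.81728421e-01, -1.90285688e-01, -7.62247871e-05]), 'wrist_force': array([ 0.75291647, -0.74083449, -0.15796738]), 'moment': array([ 0.03005217, -0.01893073, -0.01119778]), 'gripper_force': 0.0, 'opening': 1.0012015067672015}
top [ 236.190458    103.77601655 1608.74001527] [-0.06450725  0.7136848  -0.69335087  0.07587751] 42.57009651633228 325.22531339913814 202.38655859406748
caddy 0.55 [374. 223.] 5023 [490. -60.  69.] [ 419. -248.    2.] [586. 128. 107.]
spare_jar 0.77 [320. 220.] 217 [480.  94. 113.] [464.  74.  40.] [504. 112. 120.]
spare_jar 0.35 [372. 225.] 5069 [490. -61.  72.] [ 419. -249.    2.] [589. 128. 1
[... 1388 characters left out ...]
 79.  77.] [507. 120. 115.]
jar_b 0.64 [338. 142.] 94 [ 526. -206.  192.] [ 502. -507.   64.] [ 551. -173.  195.]
jar_c 0.64 [338. 142.] 94 [ 526. -206.  192.] [ 502. -507.   64.] [ 551. -173.  195.]
rolling_pin 0.65 [337. 196.] 153 [513. -73.  40.] [ 495. -126.   25.] [531.  -8.  46.]
mug 0.77 [324. 332.] 1810 [488. 557.  55.] [446. 500.   4.] [548. 580.  93.]
mug 0.71 [343. 200.] 2867 [492. -44.  54.] [ 416. -230.    1.] [580. 144. 102.]
flat_tin 0.78 [335. 298.] 821 [467. 409.  36.] [429. 361.   4.] [508. 441.  40.]
salt_shaker 0.5 [313. 156.] 237 [ 632. -324.   53.] [ 610. -351.    0.] [ 656. -313.   88.]
pocket_1 0.9 [345. 203.] 2705 [491. -43.  53.] [ 417. -227.    3.] [583. 144. 102.]
```

```bash
python3 - <<'E'
from h import *
for n in ['top','side']:
    p=r.get_image(n)
    if n=='top': c=p['img'][130:300,270:500]
    else: c=p['img'][90:340,230:450]
    cv2.imwrite(f'pics/{n}1.png',cv2.resize(c,None,fx=3 if n=='top' else 2.3,fy=3 if n=='top' else 2.3,interpolation=cv2.INTER_CUBIC))
    C=cloud(p); m=(C[:,2]>97)&(C[:,2]<105)&(abs(C[:,0]-500)<130)&(abs(C[:,1]+60)<240)
    D=C[m]; rc=cv2.minAreaRect(D[:,:2].astype(np.float32)); print(n,'deck',len(D),rc,np.median(D,0))
    for nm,lo,hi,b in [('j3',188,200,(520,-210)),('j2',188,200,(513,-152)),('spare',107,119,(484,94))]:
        m=(C[:,2]>lo)&(C[:,2]<hi)&(np.hypot(C[:,0]-b[0],C[:,1]-b[1])<32); E=C[m]
        if len(E)>5: print(nm,len(E),np.round(cv2.minEnclosingCircle(E[:,:2].astype(np.float32))[0]),np.round((E.min(0)+E.max(0))/2),np.round(np.median(E,0)))
    # walls outer region z 45..110
    m=(C[:,2]>45)&(C[:,2]<108)&(abs(C[:,0]-500)<130)&(abs(C[:,1]+60)<240); print('caddy rect',cv2.minAreaRect(C[m][:,:2].astype(np.float32)))
E
```

```text
top deck 1651 ((506.7669677734375, -69.7457275390625), (141.02450561523438, 373.9301452636719), 7.87858247756958) [ 500.96641161 -144.35355969  101.34671981]
j3 185 [ 526. -215.] [ 524. -215.  194.] [ 526. -214.  195.]
j2 190 [ 519. -158.] [ 518. -156.  194.] [ 518. -157.  194.]
spare 163 [488.  94.] [488.  95. 113.] [487.  95. 114.]
caddy rect ((505.3004455566406, -60.35554504394531), (141.50912475585938, 393.5546569824219), 7.939541816711426)
side deck 735 ((504.3653869628906, -66.50341796875), (139.58248901367188, 377.2004089355469), 8.020157814025879) [ 500.30367561 -130.97732233  100.08747662]
j3 64 [ 525. -213.] [ 524. -213.  192.] [ 524. -207.  193.]
j2 68 [ 519. -156.] [ 517. -155.  192.] [ 516. -150.  193.]
spare 100 [486.  95.] [488.  95. 112.] [487. 100. 112.]
caddy rect ((503.6484680175781, -58.448516845703125), (140.1678924560547, 400.33477783203125), 7.7955169677734375)
```

View pics/top1.png

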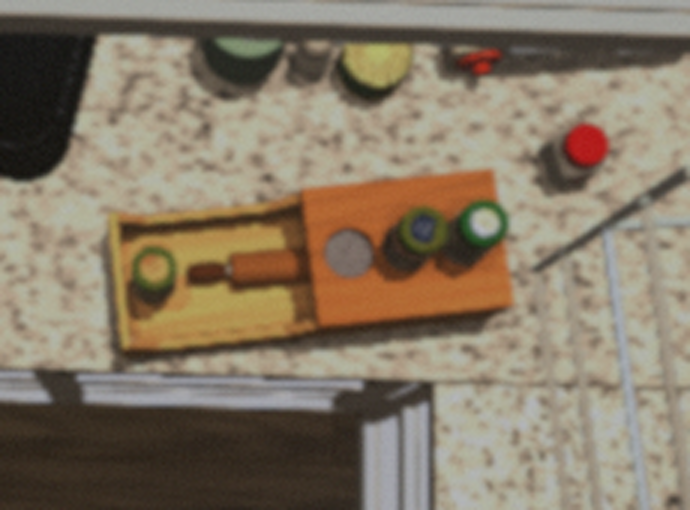

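View pics/side1.png

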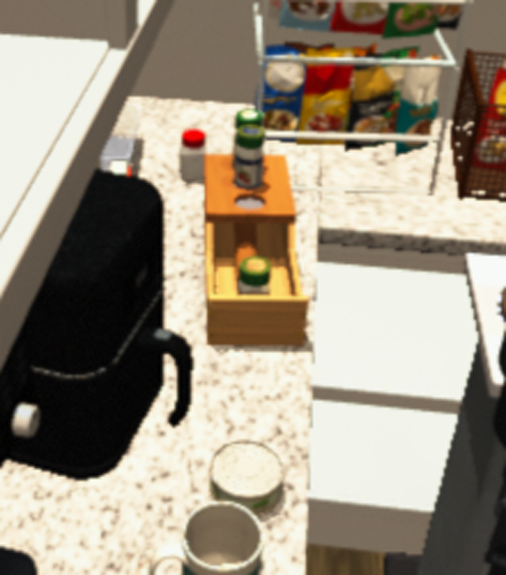

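Caddy centre is about (504.5, -59.5) with yaw 7.9°. Pocket_1 is empty (crop 348,252). The spare jar is at (488, 95) near the end board, and the pin lies behind it.

```bash
cat >> h.py <<'E'
YAW=7.9; C0=np.array([504.5,-59.5,0]); RC=R.from_euler('z',YAW,degrees=True)
W=lambda v: RC.apply(np.array(v,float))+C0          # caddy->world
L=lambda v: RC.inv().apply(np.array(v,float)-C0)
def tool(tilt=0): # tool y=-caddy x, x=-caddy y, z down; tilt>0 leans tool's back toward +y
    M=np.array([[0,-1,0],[-1,0,0],[0,0,-1]]).T
    return RC*R.from_euler('x',-tilt,degrees=True)*R.from_matrix(M)
def tcp(g,tilt=0): return W(g)+tool(tilt).apply([0,0,8])  # grasp point in caddy frame
def go(g,tilt=0): print(g,tilt,*rows(tcp(g,tilt),tool(tilt)))
E
python3 - <<'E'
from h import *
print(tool().as_matrix().round(2),L([488,95,113]))
p,q=pose(); go(L([488,95,230]))
T=tool(); half=q*R.from_rotvec((q.inv()*T).as_rotvec()/2)
print((q.inv()*half).as_rotvec()/(np.pi/4))
E
```

```text
[[ 0.14 -0.99  0.  ]
 [-0.99 -0.14 -0.  ]
 [ 0.    0.   -1.  ]] [  4.89177622 155.30154708 113.        ]
[  4.89177622 155.30154708 230.        ] 0 [0.4172 0.4046 0.0203] [0.    0.    1.337]
[2.48240550e-05 1.53602822e-05 6.68520022e-01]
```

```bash
python3 -m crank '{"grip":[1,1,0.85,0.8,0.78,0.78,0.78,0.78,0.78,0.78,0.78,0.78],"translation":[[0.03,0.03,0],[0.07,0.07,0],[0.11,0.107,0.005],[0.15,0.145,0.01],[0.19,0.184,0.01],[0.23,0.223,0.012],[0.27,0.262,0.014],[0.31,0.3,0.016],[0.35,0.34,0.018],[0.385,0.373,0.02],[0.405,0.393,0.02],[0.417,0.405,0.02]],"turn":[[0,0,0.05],[0,0,0.15],[0,0,0.25],[0,0,0.35],[0,0,0.45],[0,0,0.55],[0,0,0.65],[0,0,0.75],[0,0,0.85],[0,0,0.92],[0,0,0.97],[0,0,1]]}' 40; python3 - <<'E'
from h import *
s=r.observe(); print(s['joints'],s['opening'])
go(L([488,95,230])); go(L([488,95,150]))
E
```

```text
time_s: 2.6
ee_pos: [488.1, 93.4, 222.4]
ee_rot: [-0.0, 0.834, -0.552, 0.0]
wrist_force: [-0.2, -0.1, -0.4]
opening: 0.782
gripper_force: 0.0
[ 5.85345386e-01  7.81882497e-02 -4.01220884e-01  3.26005988e-05
 -1.09113051e+00 -1.85057287e-01] 0.7817862423420749
[  4.89177622 155.30154708 230.        ] 0 [-0.0015 -0.0006  0.0004] [-3.000e-04  1.000e-04  3.341e-01]
[  4.89177622 155.30154708 150.        ] 0 [-0.0015 -0.0005  0.0804] [-3.000e-04  1.000e-04  3.341e-01]
```

```bash
python3 -m crank '{"grip":[0.78,0.78,0.78,0.78,0.78,0.78,0.78,0.4,0.3,0.3,0.3,0.3],"translation":[[-0.001,-0.001,0.01],[-0.001,-0.001,0.03],[-0.001,-0.001,0.06],[-0.001,-0.001,0.09],[-0.001,-0.001,0.115],[-0.001,-0.001,0.128],[-0.001,-0.001,0.129],[-0.001,-0.001,0.129],[-0.001,-0.001,0.129],[-0.001,-0.001,0.129],[-0.001,-0.001,0.129],[-0.001,-0.001,0.129]],"turn":[[0,0,0.1],[0,0,0.2],[0,0,0.3],[0,0,0.334],[0,0,0.334],[0,0,0.334],[0,0,0.334],[0,0,0.334],[0,0,0.334],[0,0,0.334],[0,0,0.334],[0,0,0.334]]}' 40; python3 - <<'E'
from h import *
p,q=pose(); print('grasp pt',L(p-q.apply([0,0,8])), r.observe()['wrist_force'],r.observe()['opening']*85)
E
```

```text
time_s: 4.1
ee_pos: [488.8, 96.3, 94.4]
ee_rot: [-0.001, 0.755, -0.656, 0.0]
wrist_force: [-2.8, -0.2, 7.5]
opening: 0.516
gripper_force: 40.7
grasp pt [  5.86526274 156.46764267 102.36063614] [-2.79618531 -0.18855151  7.46659313] 43.82399976175885
```

```bash
python3 -m crank '{"grip":[0.3,0.3,0.3,0.3,0.3,0.3,0.3],"translation":[[0,0,-0.008],[0,0,-0.03],[0,0,-0.06],[0,0,-0.09],[0,0,-0.115],[0,0,-0.125],[0,0,-0.125]],"turn":[[0,0,0],[0,0,0],[0,0,0],[0,0,0],[0,0,0],[0,0,0],[0,0,0]]}'; python3 - <<'E'
from h import *
p,q=pose(); g=L(p-q.apply([0,0,8])); print('grasp pt',g)
for n in ['top','side']:
    p=r.get_image(n); C=cloud(p); Cl=L(C)
    d=[x for x in r.outline_of(p,'spare_jar')]
    for x in d[:3]:
        c=L(cloud(p,x['region'])); print(n,round(x['p'],2),x['at'],np.median(c,0).round(),np.percentile(c,3,0).round(),np.percentile(c,97,0).round())
    cv2.imwrite(f'pics/{n}2.png',cv2.resize(p['img'][60:320,200:500],None,fx=2,fy=2,interpolation=cv2.INTER_CUBIC))
go([g[0]-5.9,-40,g[2]]); 
E
```

```text
time_s: 4.97
ee_pos: [488.2, 96.1, 218.5]
ee_rot: [-0.001, 0.755, -0.656, 0.0]
wrist_force: [-0.2, -0.2, -1.6]
opening: 0.516
gripper_force: 41.0
grasp pt [  5.22635833 156.32984858 226.51635011]
side 0.61 [342.1, 185.7] [  4. 174. 197.] [-16. 143. 138.] [ 24. 180. 237.]
[np.float64(-0.6736416736781745), -40, np.float64(226.51635011410698)] 0 [ 0.1961  0.0058 -0.0012] [ 0.0024 -0.0008  0.0029]
```

View pics/side2.png

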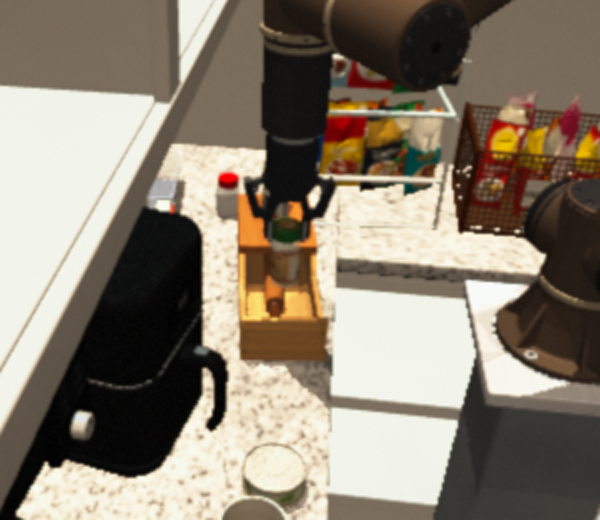

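The jar is held upright in the gripper (side view ~285,245), and the pin behind it is undisturbed (~275,295). Moving over pocket_1.

```bash
python3 -m crank '{"grip":[0.3,0.3,0.3,0.3,0.3,0.3,0.3,0.3],"translation":[[0.02,0.001,-0.001],[0.055,0.002,-0.001],[0.095,0.003,-0.001],[0.135,0.004,-0.001],[0.17,0.005,-0.001],[0.19,0.005,-0.001],[0.195,0.005,-0.001],[0.195,0.005,-0.001]],"turn":[[0,0,0],[0.002,0,0.003],[0.002,0,0.003],[0.002,0,0.003],[0.002,0,0.003],[0.002,0,0.003],[0.002,0,0.003],[0.002,0,0.003]]}'; python3 - <<'E'
from h import *
p,q=pose(); g=L(p-q.apply([0,0,8])); print('grasp pt',g)
for n in ['top','side']:
    p=r.get_image(n)
    for nm in ['spare_jar','jar_b']:
      for x in r.outline_of(p,nm)[:3]:
        c=L(cloud(p,x['region'])); print(n,nm,round(x['p'],2),x['at'],np.median(c,0).round(),np.percentile(c,3,0).round(),np.percentile(c,97,0).round())
    Cl=L(cloud(p)); 
    for lo,hi in [(125,150),(150,170),(170,190),(190,205)]:
        m=(Cl[:,2]>lo)&(Cl[:,2]<hi)&(np.hypot(Cl[:,0],Cl[:,1]+40)<27); E=Cl[m]
        if len(E)>15:
            from scipy.optimize import least_squares
            f=least_squares(lambda c:np.hypot(E[:,0]-c[0],E[:,1]-c[1])-23,[0,-40],loss='soft_l1').x; print(n,lo,hi,len(E),f.round(1))
    k=3; c=p['img'][130:270,300:480] if n=='top' else p['img'][80:240,260:420]
    cv2.imwrite(f'pics/{n}3.png',cv2.resize(c,None,fx=k,fy=k,interpolation=cv2.INTER_CUBIC))
E
```

```text
time_s: 6.18
ee_pos: [510.3, -97.8, 218.7]
ee_rot: [-0.0, 0.754, -0.657, 0.0]
wrist_force: [-0.5, 0.5, -0.5]
opening: 0.509
gripper_force: 41.0
grasp pt [  0.45810345 -38.72351984 226.69049471]
top jar_b 0.61 [426.1, 207.8] [  -7. -150.  192.] [ -23. -176.   99.] [  16. -133.  201.]
top 150 170 19 [ -0.9 -40.3]
top 170 190 23 [ -0.8 -40.6]
top 190 205 16 [ -0.8 -40.8]
side spare_jar 0.84 [339.2, 158.3] [ -1. -20. 191.] [-21. -45. 137.] [ 18. -13. 239.]
side 125 150 43 [ -1.8 -39.2]
side 150 170 62 [ -1.4 -38.5]
side 170 190 58 [ -2.2 -39.1]
side 190 205 49 [ -1.1 -38.5]
```

View pics/side3.png

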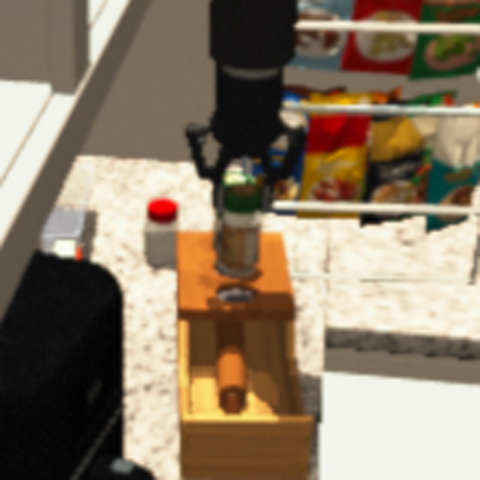

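```bash
python3 -m crank '{"grip":[0.3,0.3,0.3,0.3,0.3,0.3,0.3],"translation":[[0,-0.0006,0.01],[0,-0.0006,0.022],[0,-0.0006,0.028],[0,-0.0006,0.031],[0,-0.0006,0.033],[0,-0.0006,0.035],[0,-0.0006,0.035]],"turn":[[0,0,0],[0,0,0],[0,0,0],[0,0,0],[0,0,0],[0,0,0],[0,0,0]]}'; python3 - <<'E'
from h import *
from scipy.optimize import least_squares
p,q=pose(); g=L(p-q.apply([0,0,8])); print('grasp pt',g, 'foot',g[2]-94.4,r.observe()['wrist_force'],r.observe()['moment'])
for n in ['top','side']:
    p=r.get_image(n); Cl=L(cloud(p))
    for y0 in (-40,-98):
      for lo,hi in [(110,135),(135,160),(160,180)]:
        m=(Cl[:,2]>lo)&(Cl[:,2]<hi)&(np.hypot(Cl[:,0],Cl[:,1]-y0)<27); E=Cl[m]
        if len(E)>15:
            f=least_squares(lambda c:np.hypot(E[:,0]-c[0],E[:,1]-c[1])-23,[0,y0],loss='soft_l1').x; print(n,y0,lo,hi,len(E),f.round(1))
E
```

```text
time_s: 7.35
ee_pos: [511.2, -97.7, 184.3]
ee_rot: [-0.001, 0.754, -0.657, 0.001]
wrist_force: [0.1, -0.5, -2.0]
opening: 0.514
gripper_force: 41.0
grasp pt [  1.36548557 -38.78300753 192.33720573] foot 97.93720572772534 [ 0.13591433 -0.51097581 -1.96123333] [ 0.05026034  0.01199342 -0.00284858]
top -40 110 135 24 [  0.4 -40.7]
top -40 135 160 19 [  0.1 -40.7]
top -40 160 180 20 [  0.8 -41.1]
top -98 110 135 18 [  0.3 -99.1]
top -98 135 160 19 [  0.2 -99. ]
side -40 110 135 71 [ -0.9 -39.3]
side -40 135 160 75 [ -0.4 -39.1]
side -40 160 180 73 [ -0.6 -40.9]
```

```bash
python3 -m crank '{"grip":[0.3,0.3,0.3,0.3,0.3],"translation":[[0,0,0.003],[0,0,0.006],[0,0,0.008],[0,0,0.0095],[0,0,0.0095]],"turn":[[0,0,0],[0,0,0],[0,0,0],[0,0,0],[0,0,0]]}'
```

```text
time_s: 8.07
ee_pos: [511.2, -97.9, 175.4]
ee_rot: [-0.0, 0.754, -0.657, 0.001]
wrist_force: [-2.4, 0.2, 4.5]
opening: 0.516
gripper_force: 41.6
```

```bash
python3 -m crank '{"grip":[0.6,0.75,0.75,0.75,0.75,0.75,0.75,0.75,0.75,0.75],"translation":[[0,0,0],[0,0,0],[0,0,-0.003],[0,0,-0.015],[0,0,-0.04],[0,0,-0.08],[0,0,-0.12],[-0.03,0,-0.14],[-0.08,0,-0.14],[-0.12,0,-0.14]],"turn":[[0,0,0],[0,0,0],[0,0,0],[0,0,0],[0,0,0],[0,0,0],[0,0,0],[0,0,0],[0,0,0],[0,0,0]]}'; python3 - <<'E'
from h import *
from scipy.optimize import least_squares
for n in ['top','side']:
    p=r.get_image(n); Cl=L(cloud(p))
    for y0 in (-40,-98,-156):
        m=(Cl[:,2]>188)&(Cl[:,2]<202)&(np.hypot(Cl[:,0],Cl[:,1]-y0)<27); E=Cl[m]
        if len(E): print(n,y0,len(E),np.median(E,0).round(1),np.percentile(E[:,2],[5,95]).round(1))
    # pin in the bay
    m=(Cl[:,2]>14)&(Cl[:,2]<50)&(abs(Cl[:,0])<50)&(Cl[:,1]<178)&(Cl[:,1]>-10); E=Cl[m]
    for a in range(-10,140,10):
        b=E[(E[:,1]>=a)&(E[:,1]<a+10)]
        if len(b): print(a,len(b),b[:,0].min().round(),b[:,0].max().round(),np.percentile(b[:,2],90).round(), 'x top',np.median(b[b[:,2]>np.percentile(b[:,2],60),0]).round(1))
    d=r.outline_of(p,'rolling_pin')
    for x in d[:2]:
        c=L(cloud(p,x['region'])); print(n,round(x['p'],2),x['at'],np.percentile(c,3,0).round(),np.percentile(c,97,0).round(),c[:,1].max())
    k=3; c=p['img'][130:270,290:480] if n=='top' else p['img'][80:260,260:420]
    cv2.imwrite(f'pics/{n}4.png',cv2.resize(c,None,fx=k,fy=k,interpolation=cv2.INTER_CUBIC))
E
```

```text
time_s: 9.32
ee_pos: [494.2, 22.4, 316.2]
ee_rot: [-0.001, 0.754, -0.657, 0.001]
wrist_force: [0.4, 0.5, 0.5]
opening: 0.748
gripper_force: 0.0
top -40 195 [-1.000e-01 -4.030e+01  1.947e+02] [189.5 199.7]
top -98 195 [ -0.4 -98.  195. ] [190.  199.5]
top -156 200 [  -0.3 -156.4  195.1] [190.  200.4]
-10 30 -29.0 49.0 46.0 x top 4.9
0 37 -31.0 20.0 45.0 x top 3.4
10 37 -45.0 23.0 45.0 x top 6.7
20 42 -45.0 24.0 46.0 x top 7.8
30 11 -49.0 19.0 46.0 x top 8.8
40 8 -48.0 -14.0 17.0 x top -22.7
50 2 -37.0 -28.0 15.0 x top -28.0
60 4 -5.0 4.0 44.0 x top -1.1
70 34 -43.0 32.0 42.0 x top 4.7
80 21 -44.0 49.0 39.0 x top 6.9
90 27 -33.0 37.0 37.0 x top 11.0
100 22 -39.0 38.0 40.0 x top 7.6
110 25 -47.0 48.0 37.0 x top 5.3
120 5 -49.0 37.0 16.0 x top 14.6
130 9 -45.0 18.0 16.0 x top -37.2
top 0.48 [363.0, 220.9] [-53.  -4.  10.] [ 20. 113. 382.] 117.03353125479957
side -40 73 [ 1.00e-01 -3.54e+01  1.93e+02] [189.8 195.1]
side -98 69 [ -0.8 -92.5 192.8] [189.1 195.5]
side -156 60 [  -2.5 -148.9  193.2] [188.6 195.4]
-10 19 -11.0 22.0 44.0 x top 0.3
0 12 -10.0 19.0 42.0 x top 4.5
10 14 -10.0 19.0 42.0 x top 3.3
20 13 -9.0 20.0 43.0 x top 2.0
30 15 -13.0 17.0 44.0 x top 6.5
40 19 -12.0 21.0 43.0 x top 5.1
50 14 -11.0 21.0 43.0 x top 9.2
60 19 -11.0 21.0 43.0 x top 6.1
70 45 -10.0 22.0 41.0 x top 8.2
80 5 1.0 15.0 33.0 x top 3.2
90 9 -1.0 16.0 36.0 x top 7.2
100 10 -1.0 16.0 36.0 x top 9.8
110 10 -0.0 16.0 35.0 x top 6.6
side 0.56 [337.0, 201.0] [-18. -66.   7.] [ 21. 106.  44.] 118.68052007527831
```

View pics/side4.png

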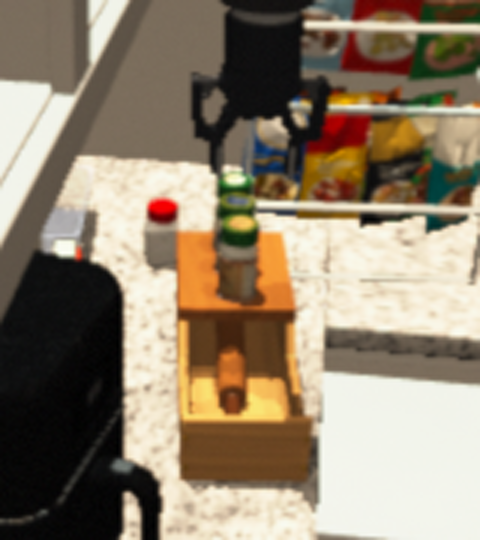

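The jar is seated (top at 194.7 mm, same as its neighbours). The pin's axis is at x≈5 and its tip at y≈117, so its centre is at y≈-22. I'll grasp at y≈24 with the tool leaned back 30°.

```bash
python3 - <<'E'
from h import *
def goT(t,tilt): print(t,tilt,*rows(W(t),tool(tilt)))
p,q=pose(); print(L(p))
goT([5,94,148],30); goT([5,24,27],30)
E
cat >> h.py <<'E'
def goT(t,tilt): print(t,tilt,*rows(W(t),tool(tilt)))
def st():
    p,q=pose(); s=r.observe(); e=(RC.inv()*q).as_matrix()[:,2]; print('L',L(p).round(1),'tilt',np.degrees(np.arctan2(-e[1],-e[2])).round(1),s['wrist_force'].round(1),s['joints'].round(2),s['time_s'],s['opening'])
E
```

```text
[  1.22154086  81.79583152 315.69541365]
[5, 94, 148] 30 [-0.0122 -0.0034  0.1677] [-0.0039  0.6668  0.0016]
[5, 24, 27] 30 [ 0.0578 -0.0029  0.2887] [-0.0039  0.6668  0.0016]
```

```bash
python3 -m crank '{"grip":[0.7,0.7,0.7,0.7,0.7,0.7,0.7],"translation":[[-0.005,-0.001,0.03],[-0.01,-0.002,0.07],[-0.012,-0.003,0.11],[-0.012,-0.003,0.14],[-0.012,-0.003,0.16],[-0.012,-0.003,0.168],[-0.012,-0.003,0.168]],"turn":[[-0.004,0.12,0],[-0.004,0.28,0],[-0.004,0.44,0],[-0.004,0.58,0],[-0.004,0.667,0],[-0.004,0.667,0],[-0.004,0.667,0]]}'; python3 -c "
from h import *
st(); goT([5,24,27],30); goT([5,50,72],30)
p=r.get_image('side'); cv2.imwrite('pics/side5.png',cv2.resize(p['img'][60:260,220:460],None,fx=2.5,fy=2.5))"
```

```text
time_s: 10.4
ee_pos: [496.3, 33.0, 146.9]
ee_rot: [0.171, 0.728, -0.635, 0.194]
wrist_force: [-0.3, 0.5, 0.2]
opening: 0.7
gripper_force: 0.0
L [  4.6  92.7 146.9] tilt 30.0 [-0.3  0.5  0.2] [ 0.75  0.24 -0.7   0.5  -1.01 -0.97] 10.4 0.7001597133725539
[5, 24, 27] 30 [-0.0004 -0.0008  0.1382] [ 0.0032  0.0006 -0.0008]
[5, 50, 72] 30 [-0.0004 -0.0007  0.0862] [ 0.0032  0.0006 -0.0008]
```

View pics/side5.png

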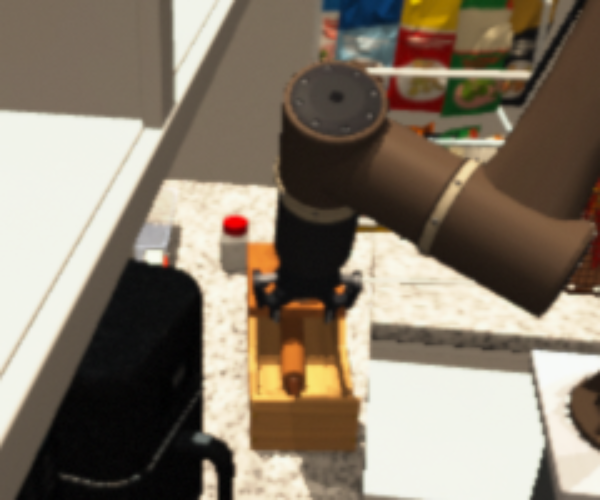

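The tool is leaned back 30° above the bay, aligned with the pin (~292,365), and nothing is in the way. Descending.

```bash
python3 -m crank '{"grip":[0.7,0.7,0.7,0.7,0.7,0.7,0.7,0.7],"translation":[[0,-0.0008,0.02],[0,-0.0008,0.05],[0,-0.0008,0.08],[0,-0.0008,0.105],[0,-0.0008,0.12],[0,-0.0008,0.13],[0,-0.0008,0.137],[0,-0.0008,0.137]],"turn":[[0,0,0],[0,0,0],[0,0,0],[0,0,0],[0,0,0],[0,0,0],[0,0,0],[0,0,0]]}'; python3 -c "
from h import *
st()"
```

```text
time_s: 11.45
ee_pos: [506.5, -34.8, 28.7]
ee_rot: [0.17, 0.728, -0.635, 0.195]
wrist_force: [-0.2, 0.2, -0.2]
opening: 0.7
gripper_force: 0.0
L [ 5.4 24.2 28.7] tilt 30.0 [-0.2  0.2 -0.2] [ 0.55  0.39 -0.92  0.83 -0.67 -1.18] 11.45 0.6997894731565285
```

Free of contact; close.

```bash
python3 -m crank '{"grip":[0.5,0.4,0.3,0.2,0.2,0.2],"translation":[[0,0,0],[0,0,0],[0,0,0],[0,0,0],[0,0,0],[0,0,0]],"turn":[[0,0,0],[0,0,0],[0,0,0],[0,0,0],[0,0,0],[0,0,0]]}' 110; python3 -c "
from h import *
st()
import numpy as np
# plan: pin grasp distance ahead of rear tip s; tip at 117.5
def plan(th,yr,zr):
    s=24+162.5; a=np.radians(th); return [5.4+ (yr+162.5)*0.02, yr+s*np.cos(a), zr+s*np.sin(a)+1.0],30-th,
for th,yr,zr in [(0,-162.5,26),(6,-158,24),(12,-130,24),(20,-90,25),(30,-52,27),(34,-45,27)]:
    a=np.radians(th); z0=zr-yr*np.tan(a)
    print(th,'deck clr',round(85-z0-18/np.cos(a),1),'front',round(yr+280*np.cos(a)),round(zr+280*np.sin(a)),'barrel rear bot',round(zr+45*np.sin(a)-18*np.cos(a),1))
    t,ti=plan(th,yr,zr); goT(t,ti)
"
```

```text
time_s: 12.2
ee_pos: [506.9, -33.7, 29.3]
ee_rot: [0.17, 0.728, -0.634, 0.196]
wrist_force: [-2.1, 2.2, 8.6]
opening: 0.387
gripper_force: 108.2
L [ 5.9 25.2 29.3] tilt 30.0 [-2.1  2.2  8.6] [ 0.55  0.39 -0.92  0.83 -0.67 -1.18] 12.2 0.38662103047753105
0 deck clr 41.0 front 118 26 barrel rear bot 8.0
[5.4, np.float64(24.0), np.float64(27.0)] 30 [-0.0001  0.0005  0.0026] [-0.0005 -0.0007 -0.0003]
6 deck clr 26.3 front 120 53 barrel rear bot 10.8
[5.49, np.float64(27.478333486182976), np.float64(44.49455839941737)] 24 [ 0.0056  0.0004 -0.0143] [-0.0006 -0.1341 -0.0003]
12 deck clr 15.0 front 144 82 barrel rear bot 15.7
[6.050000000000001, np.float64(52.424527536854754), np.float64(63.775530337512116)] 18 [-0.0063 -0.0002 -0.0435] [-0.0006 -0.2674 -0.0003]
20 deck clr 8.1 front 173 121 barrel rear bot 23.5
[6.8500000000000005, np.float64(85.25267377657192), np.float64(89.78675673023722)] 10 [-0.0217 -0.001  -0.0824] [-6.000e-04 -4.452e-01 -2.000e-04]
30 deck clr 7.2 front 190 167 barrel rear bot 33.9
[7.61, np.float64(109.51373780579783), np.float64(121.24999999999999)] 0 [-0.027  -0.0018 -0.1218] [-6.000e-04 -6.674e-01 -2.000e-04]
34 deck clr 5.9 front 187 184 barrel rear bot 37.2
[7.75, np.float64(109.61550728151525), np.float64(132.2894764972943)] -4 [-0.0215 -0.0019 -0.1314] [-6.000e-04 -7.563e-01 -2.000e-04]
```

```bash
sed -i '$a\
def plan(th,yr,zr,x=6.5):\
    s=187.; a=np.radians(th); z0=zr-yr*np.tan(a)\
    print(th,"deck clr",round(85-z0-18/np.cos(a),1),"front",round(yr+280*np.cos(a)),round(zr+280*np.sin(a)))\
    goT([x, yr+s*np.cos(a), zr+s*np.sin(a)+2],30-th)' h.py; python3 -c "
from h import *
for a in [(3,-153,26),(6,-140,25),(9,-124,25),(12,-108,25)]: plan(*a)
"
```

```text
3 deck clr 33.0 front 127 41
[6.5, np.float64(33.7437229991053), np.float64(37.786823817430495)] 27 [-0.0031 -0.0006 -0.0116] [-0.0006 -0.0674 -0.0003]
6 deck clr 27.2 front 138 54
[6.5, np.float64(45.975594433867116), np.float64(46.5468226310512)] 24 [-0.0093 -0.0006 -0.0253] [-0.0006 -0.1341 -0.0003]
9 deck clr 22.1 front 153 69
[6.5, np.float64(60.69771969129076), np.float64(56.25324496252317)] 21 [-0.0172 -0.0006 -0.0411] [-0.0006 -0.2007 -0.0003]
12 deck clr 18.6 front 166 83
[6.5, np.float64(74.91360133722168), np.float64(65.879486182921)] 18 [-0.0247 -0.0006 -0.0566] [-0.0006 -0.2674 -0.0003]
```

```bash
python3 -m crank '{"grip":[0.2,0.2,0.2,0.2,0.2,0.2,0.2,0.2,0.2,0.2],"translation":[[0,0,-0.003],[-0.0015,0,-0.007],[-0.003,0,-0.012],[-0.006,0,-0.019],[-0.009,0,-0.026],[-0.013,0,-0.034],[-0.017,0,-0.042],[-0.021,0,-0.05],[-0.025,0,-0.058],[-0.025,0,-0.058]],"turn":[[0,0,0],[0,-0.034,0],[0,-0.067,0],[0,-0.1,0],[0,-0.134,0],[0,-0.168,0],[0,-0.2,0],[0,-0.234,0],[0,-0.267,0],[0,-0.267,0]]}'; cat > look.py <<'E'
from h import *
import sys
st(); p=r.get_image('side'); C=L(cloud(p))
for n in ['side','top']:
    if n=='top': p=r.get_image('top')
    for d in r.outline_of(p,'rolling_pin')[:1]:
        c=L(cloud(p,d['region'])); 
        c=c[(abs(c[:,0]-6)<25)]
        print(n,round(d['p'],2),len(c),'ymax',np.percentile(c[:,1],98).round(),'zmax',np.percentile(c[:,2],98).round())
        for a in range(-40,260,15):
            b=c[(c[:,1]>=a)&(c[:,1]<a+15)]
            if len(b)>4: print(a+7,len(b),np.median(b[:,0]).round(),np.percentile(b[:,2],90).round(),end=' | ')
        print()
    if n=='side': cv2.imwrite(f'pics/{sys.argv[1]}.png',cv2.resize(p['img'][30:270,220:460],None,fx=2.3,fy=2.3))
E
python3 look.py s6
```

```text
time_s: 13.45
ee_pos: [499.4, 16.5, 66.2]
ee_rot: [0.103, 0.745, -0.649, 0.117]
wrist_force: [-0.1, 0.4, -1.8]
opening: 0.382
gripper_force: 109.3
L [ 5.4 76.  66.2] tilt 17.9 [-0.1  0.4 -1.8] [ 0.61  0.29 -0.77  0.44 -0.71 -0.83] 13.45 0.3822369527078433
side 0.64 181 ymax 171.0 zmax 90.0
42 9 1.0 73.0 | 57 12 -3.0 75.0 | 72 16 3.0 79.0 | 87 17 4.0 82.0 | 102 18 7.0 85.0 | 117 45 6.0 89.0 | 132 21 4.0 82.0 | 147 10 8.0 87.0 | 162 24 6.0 90.0 | 177 6 7.0 84.0 | 
top 0.54 270 ymax 70.0 zmax 83.0
-3 31 -1.0 64.0 | 12 51 -0.0 71.0 | 27 56 -0.0 75.0 | 42 60 0.0 77.0 | 57 55 0.0 82.0 | 72 17 1.0 86.0 |
```

View pics/s6.png

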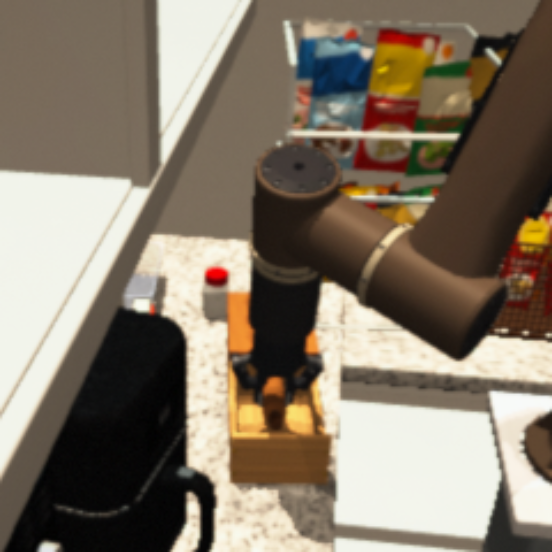

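The pin is held at 12° as planned with no slip. Its tip shows just inside the end board (~275,415) and contact force is nil.

```bash
python3 -c "
from h import *
for a in [(16,-98,25),(20,-84,26),(25,-64,27),(30,-48,28)]: plan(*a)
"
```

```text
16 deck clr 13.2 front 171 102
[6.5, np.float64(81.75593714046562), np.float64(78.54418553777884)] 14 [-0.0023 -0.0018 -0.0144] [ 0.0031 -0.0898 -0.0001]
20 deck clr 9.3 front 179 122
[6.5, np.float64(91.72252008696486), np.float64(91.95776680190005)] 10 [-0.0076 -0.0018 -0.0303] [ 0.0031 -0.1787 -0.0002]
25 deck clr 8.3 front 190 145
[6.5, np.float64(105.47955617585353), np.float64(108.0296149455108)] 5 [-0.0157 -0.0017 -0.0498] [ 0.0031 -0.2898 -0.0004]
30 deck clr 8.5 front 194 168
[6.5, np.float64(113.94675050769004), np.float64(123.49999999999999)] 0 [-0.019  -0.0017 -0.0671] [ 0.003  -0.4009 -0.0005]
```

```bash
python3 -m crank '{"grip":[0.2,0.2,0.2,0.2,0.2,0.2,0.2,0.2,0.2,0.2],"translation":[[-0.001,0,-0.007],[-0.002,0,-0.014],[-0.005,0,-0.022],[-0.0075,0,-0.03],[-0.0115,0,-0.04],[-0.0155,0,-0.05],[-0.017,0,-0.056],[-0.018,0,-0.062],[-0.019,0,-0.067],[-0.019,0,-0.067]],"turn":[[0,-0.045,0],[0,-0.09,0],[0,-0.134,0],[0,-0.179,0],[0,-0.235,0],[0,-0.29,0],[0,-0.33,0],[0,-0.365,0],[0,-0.4,0],[0,-0.4,0]]}'; python3 look.py s7;  python3 -c "
from h import *
for a in [(30,0,56),(30,30,74),(30,30,185)]: plan(*a)
"
```

```text
time_s: 14.9
ee_pos: [493.9, 53.8, 123.7]
ee_rot: [0.001, 0.754, -0.657, -0.0]
wrist_force: [0.2, 0.2, -3.6]
opening: 0.384
gripper_force: 109.3
L [  5.  113.7 123.7] tilt 0.0 [ 0.2  0.2 -3.6] [ 0.5   0.18 -0.53 -0.   -0.86 -0.37] 14.9 0.3841363004379353
top 0.76 271 ymax 143.0 zmax 145.0
-3 27 -3.0 78.0 | 12 52 -3.0 86.0 | 27 52 -1.0 95.0 | 42 59 -2.0 102.0 | 57 46 -5.0 112.0 | 72 22 -10.0 115.0 | 132 6 -11.0 149.0 | 147 7 -11.0 150.0 | 
30 deck clr 8.2 front 242 196
[6.5, np.float64(161.94675050769004), np.float64(151.5)] 0 [-0.048  -0.0016 -0.0283] [ 0.0031 -0.0011 -0.001 ]
30 deck clr 7.5 front 272 214
[6.5, np.float64(191.94675050769004), np.float64(169.5)] 0 [-0.0779 -0.0016 -0.0463] [ 0.0031 -0.0011 -0.001 ]
30 deck clr -103.5 front 272 325
[6.5, np.float64(191.94675050769004), np.float64(280.5)] 0 [-0.0779 -0.0013 -0.1573] [ 0.0031 -0.0011 -0.001 ]
```

View pics/s7.png

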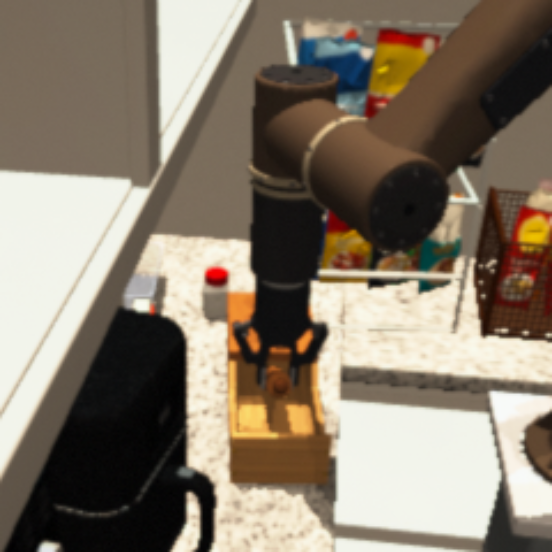

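The pin is at ~30° with no slip (front end ~280,385) and its axis clears both edges. Now drawing it along its axis, then up.

```bash
python3 -m crank '{"grip":[0.2,0.2,0.2,0.2,0.2,0.2,0.2,0.2,0.2,0.2,0.2,0.2],"translation":[[-0.006,0,-0.003],[-0.016,0,-0.0085],[-0.028,0,-0.015],[-0.04,0,-0.0215],[-0.052,0,-0.028],[-0.064,0,-0.0345],[-0.073,0,-0.0395],[-0.078,0,-0.045],[-0.078,0,-0.06],[-0.078,0,-0.09],[-0.078,0,-0.12],[-0.078,0,-0.145]],"turn":[[0,0,0],[0,0,0],[0,0,0],[0,0,0],[0,0,0],[0,0,0],[0,0,0],[0,0,0],[0,0,0],[0,0,0],[0,0,0],[0,0,0]]}'
python3 -m crank '{"grip":[0.2,0.2,0.2,0.2,0.2,0.2,0.2,0.2],"translation":[[0,0,-0.01],[0,0,-0.02],[0,0,-0.027],[0,0,-0.03],[0,0,-0.03],[0,0,-0.03],[0,0,-0.03],[0,0,-0.03]],"turn":[[0,0,0],[0,0,0],[0,0,0],[0,0,0],[0,0,0],[0,0,0],[0,0,0],[0,0,0]]}'; python3 look.py s8; python3 -c "
from h import *
p=r.get_image('top'); C=L(cloud(p))
for y0 in (-40,-98,-156):
    E=C[(C[:,2]>185)&(C[:,2]<205)&(np.hypot(C[:,0],C[:,1]-y0)<27)]; print(y0,len(E),np.median(E,0).round(1))
for n in ['mug','flat_tin','salt_shaker']:
    for d in r.outline_of(p,n)[:1]: print(n,np.round(d['at']))
cv2.imwrite('pics/t8.png',p['img'])
"
```

```text
time_s: 16.6
ee_pos: [483.7, 131.2, 270.9]
ee_rot: [-0.0, 0.754, -0.657, -0.0]
wrist_force: [-0.1, 1.0, -3.5]
opening: 0.383
gripper_force: 109.5
time_s: 17.6
ee_pos: [483.5, 131.6, 298.6]
ee_rot: [0.001, 0.754, -0.657, -0.001]
wrist_force: [0.6, 0.4, -2.6]
opening: 0.38
gripper_force: 109.5
L [  5.4 192.1 298.6] tilt 0.0 [ 0.6  0.4 -2.6] [ 0.66  0.04 -0.27 -0.   -1.27 -0.52] 17.6 0.38049103328205686
side 0.6 123 ymax 277.0 zmax 346.0
222 9 15.0 327.0 | 237 57 12.0 330.0 | 
top 0.57 559 ymax 229.0 zmax 327.0
27 5 0.0 216.0 | 42 35 -0.0 222.0 | 57 34 -1.0 231.0 | 72 59 -2.0 250.0 | 87 67 -2.0 257.0 | 102 71 -2.0 266.0 | 117 78 -1.0 274.0 | 132 78 -1.0 283.0 | 147 62 -2.0 293.0 | 162 29 -8.0 298.0 | 222 28 -9.0 333.0 | 237 10 -9.0 327.0 | 
-40 204 [ -0.4 -40.  194.6]
-98 205 [ -0.4 -97.3 194.6]
-156 211 [  -1.  -155.7  195.4]
mug [171. 214.]
flat_tin [375. 223.]
salt_shaker [462. 183.]
```

View pics/s8.png

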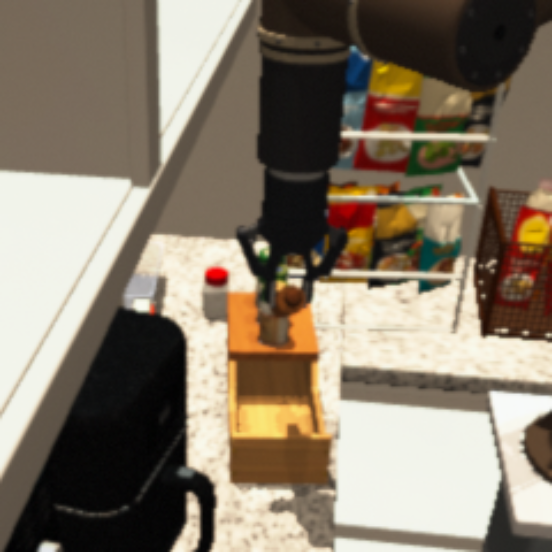

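View pics/t8.png

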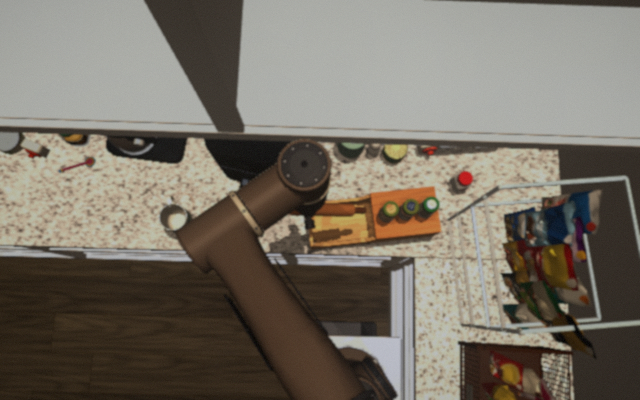

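The pin hangs clear above the bay: its lowest point is at about z 195 mm, and 145 is needed. All three jars are seated at about 195 mm, and the mug and shaker haven't moved.

```bash
python3 -c "
from h import *
print(abs(r.observe()['qd']).max()); print(r.sign_off())"
```

```text
0.001915355921041386
the job is handed in; nothing more can be done
None
```

The job is handed in at about 18 s: the spare jar is fully seated in pocket_1, and the gripper holds the pin still, its lowest point about 11 cm above the end board. No bystander was touched, though the arm hid the tin from the last top picture, so its place was not confirmed.

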